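# Bring the poured casting flask to its mark on the bench track

### The job

The heavy trolley with the freshly poured casting flask runs almost without friction on its track: push it by the black rubber face of its rear spring buffer, let it roll towards the red stop, and brake it by the rubber face of its front buffer so that it comes to rest with its brass pointer over the yellow index plate, without ever reaching the stop. Be gentle, for the plaster is wet: no jolts, touch the trolley nowhere but on those two rubber faces, do not grip it. Leave the bowl, jar and spatula where they are, and let go of the trolley at the end so that it stands still by itself.

Things in the scene. Friction and masses are not known exactly. Their poses are not given: they have to be found in the camera images.
- track: Aluminium plate 130 x 920 mm with two rails (tops at 30 mm), fixed. Origin: on the bench midway between the rails; y runs along them. The trolley rolls towards -y of this frame, to a red end stop (110 mm wide, 87 mm tall, rubber face at y = -0.430). Low chocks let the trolley's origin go back no further than y = +0.260. The trolley's x and z in this frame are always 0
- trolley: Trolley on ball bearings. Origin: bench height, its middle; axes as the track's. 280 mm between buffer faces (each 140 mm from the origin along y, relaxed). Mass with flask nominally 3.1 kg (2.5 to 3.9), rolling resistance 0.015 N plus 0.15 N per m/s: it rolls on a long way. At the stop its origin would be at track y = -0.290
- buffer_rear (a joint): Compression in m (0 relaxed, 0.030 fully in) of the buffer to push on: a grey box-shaped cap, 96 mm wide, 35 to 91 mm above the bench, with a black rubber face (90 mm wide, 38 to 88 mm above the bench, 4 mm proud of the cap) looking to the track's +y. Spring 80 N/m with little damping (1.5 N per m/s): it throws back what runs into it
- buffer_front (a joint): Compression in m (0 relaxed, 0.030 fully in) of the trolley's front buffer, the one to brake on: the same cap and spring, its face looking to the track's -y, towards the stop
- pointer (a point): Tip of the brass pointer on the trolley's near (robot's) side, 70 mm to the track's -x side of the trolley's origin and 43 mm above the bench, level in y with the trolley's origin; it passes 6 mm above the index plate
- index: Yellow index plate clamped beside the near rail, 30 mm across, 24 mm along the track, 36 mm tall, black line over its middle. Origin: at bench height under that middle; its y axis runs along the track. The pointer has to stop above it
- mixing_bowl: Green mixing bowl, 124 mm wide and 70 mm tall, standing beyond the track. Bystander
- flux_jar: Green glass jar with white cap, 70 mm wide and 70 mm tall, beyond the track. Bystander
- spatula: Spatula lying beyond the track. Bystander
- flask_top (a point): Middle of the top of the casting flask seated on the trolley's dark steel deck (100 x 180 mm, buffer guide blocks up to 87 mm above the bench), 155 mm above the trolley's origin. Perforated steel, 96 mm in diameter (104 at its foot), 89 mm tall, full of wet white plaster. Flask and deck are not to be touched
There are look-alikes about, which are no part of the job. There is more than one size of the index; the one meant has the size given above.

How it is judged:
By the outcome, as a careful person would: the job done as asked, in the order asked, and still so for the second after the job is handed in, with the robot touching nothing.
It also fails if it takes over 26 s, if anything falls off the work surface, if the arm or the gripper's body presses on something with over 40 N, if the wrist force passes 120 N, or if a joint passes its speed limit or range.

### The arm

A 6-joint arm with a two-finger parallel gripper is mounted at the origin on the work surface. World frame = base frame: x ahead of the robot, y to its left, z up, the work surface at z = 0. Lengths are in m, angles in rad, forces in N, time in s.
With the tool pointing down it reaches from about 0.275 to 0.75 m from the base axis. Payload 10.2 kg.
Tool frame: the origin (TCP) lies at the very end of the fingers, on their centre line; the grasp point (between the pads) lies 19 mm behind it; z points along the fingers, y is the line along which they close (so a half turn about z gives the same grasp; the last joint's range is limited). The gripper opens to 88 mm and grips with 3 to 60 N. Pads are 18 mm wide; open, the fingers measure 123 mm over their backs; the gripper's body (75 mm by 187 mm) begins 45 mm behind the grasp point.
Start: joints at [-1.414, 0.313, 1.498, -0, 1.331, -0.223], TCP at [0.195, -0.488, 0.239] pointing down, gripper open.
Joint ranges: [-2.94, 2.94], [-0.97, 2.17], [0.19, 2.56], [-1.23, 4.37], [0.02, 3.11], [-2.88, 2.88]. Speed limits (rad/s): [2.39, 2.39, 3.01, 3.14, 3.14, 3.14].

### API

Orientations are given as [roll, pitch, yaw] about the fixed x, y, z axes, in that order (R = Rz(yaw) Ry(pitch) Rx(roll)).
In Python, from bench import monitor, camera, calibration, job, recognise gives the robot as it stands.
- The arm moves only by the tool servo_tool, never from a script. Its argument "commands" is a list of rows, each a list of 3 entries, a list of its own where there are three numbers: the shift along the tool's x, y, z as a fraction of full scale, then the turn, a rotation vector about the tool's x, y, z as a fraction of full scale, then the closure, from 0 (fully open) to 1 (shut). In form: [[[dx, dy, dz], [rx, ry, rz], gripper], ...]. A call has exactly 5 rows; each row shifts and turns the commanded pose from where the row before left it, along the tool's axes as they then stand; what a row does not reach is not made up. Full scale, the value 1, is 0.025 m for a shift and 90 degrees for a turn. A row lasts 1/12 s, in which the tool goes at most 41.7 mm and 7.16 degrees, less where a joint would pass 70% of its speed; a pose out of reach is approached as far as the arm can. A call with a number of a shift or a turn outside -1 to 1 is refused whole. A call with a gripper value outside its range is refused whole. The fingers move at their own pace and stop on an object; "newtons" is the grip in N (left out, the last holds). Time passes only in rows, so rows that do not move let the fingers close, or fill a call up. It gives the time, the measured TCP pose, the force, the opening and the grip force at its end, in the units of the state.
- monitor.observe(): the state, without advancing time (a new reading comes with each control period).
- camera(name): name is "side" or "top" or "wrist"; returns (picture, depth): 420x560x3 uint8, red, green, blue; 420x560 float32, m along the optical axis (not along the pixel's ray), 0 where there is no reading.
- calibration(name): a dict with "fx", "fy", "cx", "cy" (pixels), "world_from_camera" (4x4, takes a point from camera to world coordinates). Camera axes: x right, y down, z forward; pixel columns grow to the right and rows downward; lengths in m; the calibration is good to about 2 mm. A picture is of the moment at which its call begins: read the wrist's pose just before it. calibration takes no time and is no camera call; for the wrist camera it gives the pose at the moment of the call.
- job.close_job(): hands the job in; it is judged then, once.
Trained networks look in the newest picture that a camera, given by its name, has taken for a name from the list of things; names that differ only in an ending like _2 or _b are one class to them, and where a whole thing is asked for, a point or a joint stands for the part that bears it (a point fixed in the world has none). Each returns a list of dicts, best first, with "p" (0 to 1); they miss things now and then, are a little off and sometimes report something else, mostly with a low value. They report only what shows in the picture. A call takes as long as a camera call. They do not tell look-alikes from the thing itself.
- recognise(thing, camera): "xyz" ([x, y, z] in m, in the coordinates of the camera as it stood for that picture, good to about 4 mm: the middle of the surface that is visible of it).
The state is a dict: "t": time; "joints": joint angles; "joint_velocities": joint speeds; "effort": joint torques, N m; "eef_pos": TCP position; "ee_rot": TCP orientation; "force": force on the tool from outside, world axes, zero at the start; "wrist_torque": the same for the moment, N m; "width": finger opening in m; "gripper_force": force on a finger pad.
Only numpy, scipy, OpenCV 4.12 (cv2) and the standard library are available. Lean on these libraries where they do the work, as an engineer would, in place of code of your own. Each camera call takes 0.05 s, during which the arm holds its last target. There are 200 camera calls.

## Working session

There is one attempt and no reset: what is moved stays moved. The work goes in short steps, Python scripts to look and compute and a tool call to move; the robot and the scene stay as the last step left them, time stands still between calls to the robot, and variables do not carry over. Pictures are saved under pics/ and viewed, at most 10 in all, crops included, and the job is handed in when it is done.

Besides the shell and the picture viewer there is one more tool, called after "Emit:" as name(argument=value, ...) on one line, values as JSON. servo_tool: Moves the arm, as the interface text tells. Shift numbers are shares of 0.025 m and turn numbers shares of 90 degrees, none past 1 either way. Its arguments: {"type":"object","properties":{"commands":{"type":"array","items":{"type":"array"}},"newtons":{"type":"number"}},"required":["commands"]}

```bash
mkdir -p pics; cat > h.py <<'E'
import numpy as np, cv2
from bench import monitor, camera, calibration, job, recognise
def snap(n,f=None):
    c=calibration(n); p,d=camera(n)
    if f: cv2.imwrite(f,p[:,:,::-1])
    return p,d,c
def w(c,v): return (np.array(c["world_from_camera"])@np.append(v,1))[:3]
def px(c,d,u,v):
    z=d[v,u]; return w(c,[(u-c["cx"])*z/c["fx"],(v-c["cy"])*z/c["fy"],z])
E
python3 - <<'E'
from h import *
s=monitor.observe();print({k:np.round(v,3) for k,v in s.items()})
for n in("top","side"):
    p,d,c=snap(n,f"pics/{n}.png"); np.savez(f"{n}.npz",d=d,**{k:np.array(c[k]) for k in("fx","fy","cx","cy","world_from_camera")})
    print(n,np.round(c["world_from_camera"],3).tolist(),c["fx"])
    for t in ("trolley","index","track","flask_top") if n=="top" else ("trolley","index"):
        print(t,[(round(r["p"],2),np.round(w(c,r["xyz"]),3).tolist()) for r in recognise(t,n)])
print(monitor.observe()["t"])
E
```

```text
{'t': np.float64(0.0), 'joints': array([-1.414,  0.313,  1.498, -0.   ,  1.331, -0.223]), 'joint_velocities': array([-0.001,  0.   ,  0.001, -0.001,  0.   ,  0.001]), 'effort': array([-1.0000e-03, -4.0222e+01, -2.5227e+01,  6.9000e-02,  3.5000e-02,
       -0.0000e+00]), 'eef_pos': array([ 0.195, -0.487,  0.238]), 'ee_rot': array([-3.14, -0.  ,  0.38]), 'force': array([-0.064, -0.509, -0.677]), 'wrist_torque': array([-0.016,  0.   , -0.012]), 'gripper_force': np.float64(0.0), 'width': np.float64(0.088)}
top [[0.027, -0.996, 0.083, 0.418], [-1.0, -0.026, 0.013, 0.07], [-0.011, -0.083, -0.996, 1.437], [0.0, 0.0, 0.0, 1.0]] 520.0547318778114
trolley [(0.76, [0.536, 0.176, 0.092])]
index [(0.77, [0.33, -0.16, 0.053]), (0.49, [0.349, -0.05, 0.047]), (0.17, [0.527, -0.006, 0.01])]
track [(0.75, [0.528, -0.007, 0.013])]
flask_top [(0.75, [0.535, 0.176, 0.09])]
side [[0.987, -0.104, 0.124, 0.441], [-0.162, -0.634, 0.756, -0.611], [-0.0, -0.766, -0.642, 0.703], [0.0, 0.0, 0.0, 1.0]] 385.50795332889754
trolley [(0.88, [0.533, 0.135, 0.086])]
index [(0.95, [0.331, -0.179, 0.041]), (0.77, [0.448, -0.122, 0.032]), (0.56, [0.353, -0.071, 0.041])]
0.4
```

View pics/top.png

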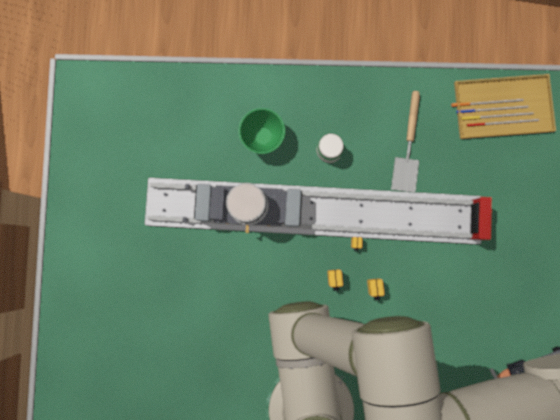

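View pics/side.png

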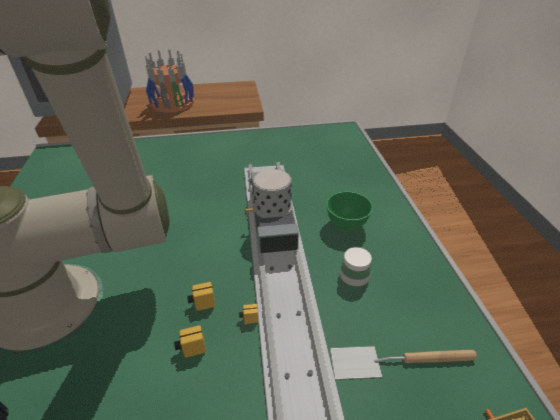

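The top view shows the trolley's flask at pixel (246,203), the red stop at (482,218), and three yellow plates. The one beside the near rail, at (357,242), is smaller, while those at (335,278) and (376,288) are larger and stand away from the track. Next I'll fit the geometry.

```bash
cat > fit.py <<'E'
from h import *
def cloud(n,p,d,c):
    v,u=np.mgrid[0:420,0:560]; P=np.stack([(u-c["cx"])*d/c["fx"],(v-c["cy"])*d/c["fy"],d,np.ones_like(d)],-1)
    W=P@np.array(c["world_from_camera"]).T; return W[...,:3]
E
python3 - <<'E'
from fit import *
z=np.load("top.npz"); p=cv2.imread("pics/top.png")[:,:,::-1]; d=z["d"]
W=cloud("top",p,d,z); hsv=cv2.cvtColor(np.ascontiguousarray(p),cv2.COLOR_RGB2HSV)
x,y,h=W[...,0],W[...,1],W[...,2]; ok=d>0
print("bench z",np.median(h[(hsv[...,0]>60)&(hsv[...,0]<85)&(hsv[...,1]>100)&ok]))
reg=ok&(x>.42)&(x<.63)&(y>-.55)&(y<.5)
tr=reg&(h>.004)&(h<.045)&(hsv[...,1]<50)&(hsv[...,2]>120)
m=tr.astype(np.uint8); n,l,st,_=cv2.connectedComponentsWithStats(m); 
for i in range(1,n):
    if st[i,4]>300: print(i,st[i])
r=cv2.minAreaRect(np.stack([x[tr],y[tr]],1).astype(np.float32)); print("track rect",r, cv2.boxPoints(r).round(3).tolist())
f=reg&(h>.14)&(h<.17); print("flask",f.sum(),x[f].mean(),y[f].mean(),h[f].mean(), (x[f].min()+x[f].max())/2,(y[f].min()+y[f].max())/2)
red=ok&((hsv[...,0]<8)|(hsv[...,0]>172))&(hsv[...,1]>150)&reg&(h>.07)
r=cv2.minAreaRect(np.stack([x[red],y[red]],1).astype(np.float32)); print("red",r,h[red].mean())
ye=ok&(hsv[...,0]>15)&(hsv[...,0]<30)&(hsv[...,1]>150)&(x<.5)&(x>.3)&(abs(y)<.3)&(h>.02)
n,l,st,ce=cv2.connectedComponentsWithStats(cv2.morphologyEx(ye.astype(np.uint8),cv2.MORPH_CLOSE,np.ones((5,5))))
for i in range(1,n):
    k=(l==i)&ye
    if k.sum()>15: print("yellow",k.sum(),ce[i].round(1),[np.round((a.min(),np.median(a),a.max()),3).tolist() for a in(x[k],y[k],h[k])])
# profile along trolley centre: heights
for vv in (203,206):
    print([(u,round(float(y[vv,u]),3),round(float(h[vv,u]),3)) for u in range(185,320,3)])
E
```

```text
bench z 0.0035339944256806977
1 [ 145  177   95   52 2424]
2 [ 253  179  227   65 7972]
track rect ((0.5523858666419983, 0.011847078800201416), (0.9163683652877808, 0.17095544934272766), 88.33142852783203) [[0.45399999618530273, -0.4440000057220459], [0.6240000128746033, -0.4490000009536743], [0.6510000228881836, 0.46700000762939453], [0.47999998927116394, 0.47200000286102295]]
flask 1177 0.5396436005955656 0.1803786422070695 0.15663168957119666 0.5395007699225689 0.18107222897258074
red ((0.5212924480438232, -0.4331202208995819), (0.10650467127561569, 0.03832832723855972), 2.267282485961914) 0.08764638900940455
yellow 87 [356.1 242.4] [[0.434, 0.45, 0.461], [-0.124, -0.111, -0.1], [0.022, 0.037, 0.045]]
yellow 198 [334.8 278.2] [[0.329, 0.353, 0.374], [-0.071, -0.054, -0.036], [0.031, 0.052, 0.06]]
yellow 215 [375.4 287.3] [[0.308, 0.332, 0.354], [-0.182, -0.161, -0.144], [0.027, 0.051, 0.059]]
[(185, 0.358, 0.017), (188, 0.351, 0.012), (191, 0.342, 0.012), (194, 0.32, 0.085), (197, 0.311, 0.093), (200, 0.303, 0.093), (203, 0.296, 0.093), (206, 0.288, 0.09), (209, 0.281, 0.089), (21
[... 982 characters left out ...]
0.257, 0.086), (221, 0.249, 0.086), (224, 0.244, 0.064), (227, 0.225, 0.16), (230, 0.218, 0.15), (233, 0.21, 0.157), (236, 0.202, 0.161), (239, 0.196, 0.155), (242, 0.188, 0.16), (245, 0.181, 0.156), (248, 0.173, 0.159), (251, 0.166, 0.154), (254, 0.158, 0.162), (257, 0.151, 0.158), (260, 0.143, 0.155), (263, 0.136, 0.16), (266, 0.132, 0.072), (269, 0.125, 0.067), (272, 0.116, 0.091), (275, 0.108, 0.085), (278, 0.1, 0.087), (281, 0.093, 0.085), (284, 0.085, 0.085), (287, 0.077, 0.094), (290, 0.069, 0.093), (293, 0.061, 0.092), (296, 0.054, 0.093), (299, 0.046, 0.093), (302, 0.036, 0.008), (305, 0.028, 0.016), (308, 0.02, 0.015), (311, 0.011, 0.012), (314, 0.004, 0.017), (317, -0.005, 0.015)]
```

```bash
python3 - <<'E'
from h import *
s=monitor.observe();c=calibration("wrist")
a=s["ee_rot"];from scipy.spatial.transform import Rotation as R
M=R.from_euler("xyz",a).as_matrix();C=np.array(c["world_from_camera"])
print("cam in tool",(M.T@(C[:3,3]-s["eef_pos"])).round(3))
yaw=a[2];x,y=s["eef_pos"][:2];n=34;g=np.array([.545,.352]);st=(g-[x,y])/n
for i in range(10):
    m=R.from_euler("xyz",[np.pi,0,yaw]).as_matrix(); print(i,(m.T@np.append(st,0)/.025).round(2)); yaw+=np.radians(.074*90)
print(np.degrees(yaw),st)
m=R.from_euler("xyz",[np.pi,0,yaw]).as_matrix();print((m.T@np.append(st,0)/.025).round(3))
E
```

```text
cam in tool [ 0.078 -0.001 -0.145]
0 [ 0.75 -0.76 -0.  ]
1 [ 0.83 -0.67 -0.  ]
2 [ 0.91 -0.57 -0.  ]
3 [ 0.97 -0.46 -0.  ]
4 [ 1.01 -0.35 -0.  ]
5 [ 1.05 -0.23 -0.  ]
6 [ 1.07 -0.1  -0.  ]
7 [1.07 0.02 0.  ]
8 [1.06 0.14 0.  ]
9 [1.04 0.27 0.  ]
88.36142226281198 [0.01030518 0.02469292]
[0.999 0.384 0.   ]
```

Emit:
servo_tool(commands=[[[0.72,-0.74,0],[0,0,-0.074],1],[[0.8,-0.65,0],[0,0,-0.074],1],[[0.87,-0.55,0],[0,0,-0.074],1],[[0.93,-0.45,0],[0,0,-0.074],1],[[0.97,-0.34,0],[0,0,-0.074],1]], newtons=20)

```text
t: 0.82
eef_pos: [0.2441, -0.3673, 0.2387]
ee_rot: [3.141, -0.0, 0.966]
force: [0.9, -0.0, -0.0]
width: 0.0568
gripper_force: 0.0
```

Emit:
servo_tool(commands=[[[1,-0.22,0],[0,0,-0.074],1],[[1,-0.1,0],[0,0,-0.074],1],[[1,0.02,0],[0,0,-0.074],1],[[1,0.14,0],[0,0,-0.074],1],[[1,0.27,0],[0,0,-0.074],1]])

```text
t: 1.23
eef_pos: [0.2933, -0.2505, 0.2388]
ee_rot: [3.141, 0.0, 1.548]
force: [-0.1, -0.1, -0.1]
width: 0.0237
gripper_force: 0.0
```

Emit:
servo_tool(commands=[[[1,0.38,0],[0,0,0],1],[[1,0.38,0],[0,0,0],1],[[1,0.38,0],[0,0,0],1],[[1,0.38,0],[0,0,0],1],[[1,0.38,0],[0,0,0],1]])

```text
t: 1.65
eef_pos: [0.3444, -0.1268, 0.2389]
ee_rot: [3.141, 0.0, 1.542]
force: [0.0, -0.9, 0.4]
width: 0.0004
gripper_force: 0.0
```

Emit:
servo_tool(commands=[[[1,0.38,0],[0,0,0],1],[[1,0.38,0],[0,0,0],1],[[1,0.38,0],[0,0,0],1],[[1,0.38,0],[0,0,0],1],[[1,0.38,0],[0,0,0],1]])

```text
t: 2.07
eef_pos: [0.3955, -0.0031, 0.2389]
ee_rot: [3.141, 0.0, 1.542]
force: [0.2, -0.5, 0.0]
width: 0.0007
gripper_force: 0.0
```

Emit:
servo_tool(commands=[[[1,0.4,0],[0,0,0],1],[[1,0.4,0],[0,0,0],1],[[1,0.4,0],[0,0,0],1],[[1,0.4,0],[0,0,0],1],[[1,0.4,0],[0,0,0],1]])

```text
t: 2.48
eef_pos: [0.4491, 0.1205, 0.2388]
ee_rot: [3.141, 0.0, 1.542]
force: [0.5, 0.1, 1.1]
width: 0.0004
gripper_force: 0.0
```

Emit:
servo_tool(commands=[[[1,0.4,0],[0,0,0],1],[[1,0.4,0],[0,0,0],1],[[1,0.4,0],[0,0,0],1],[[1,0.4,0],[0,0,0],1],[[1,0.4,0],[0,0,0],1]])

```text
t: 2.9
eef_pos: [0.5026, 0.244, 0.2387]
ee_rot: [-3.142, 0.0, 1.542]
force: [0.5, -0.3, -0.1]
width: 0.0002
gripper_force: 0.0
```

Emit:
servo_tool(commands=[[[1,0.4,0],[0,0,0],1],[[1,0.4,0],[0,0,0],1],[[1,0.4,0],[0,0,0],1],[[1,0.4,0],[0,0,0],1],[[0.2,0,0.4],[0,0,0],1]])

```text
t: 3.32
eef_pos: [0.5464, 0.3494, 0.2294]
ee_rot: [3.139, -0.002, 1.544]
force: [0.2, -0.3, 0.8]
width: 0.0008
gripper_force: 0.0
```

Emit:
servo_tool(commands=[[[0,0,1],[0,0,0],1],[[0,0,1],[0,0,0],1],[[0,0,1],[0,0,0],1],[[0,0,1],[0,0,0],1],[[0,0,1],[0,0,0],1]])

```text
t: 3.73
eef_pos: [0.5448, 0.3458, 0.1022]
ee_rot: [-3.141, 0.0, 1.542]
force: [0.7, -0.2, -0.6]
width: 0.0002
gripper_force: 0.0
```

Emit:
servo_tool(commands=[[[0,0,0.9],[0,0,0],1],[[0,0,0.9],[0,0,0],1],[[0,0,0],[0,0,0],1],[[0,0,0],[0,0,0],1],[[0,0,0],[0,0,0],1]])

```text
t: 4.15
eef_pos: [0.5458, 0.3464, 0.0602]
ee_rot: [3.14, -0.001, 1.542]
force: [0.3, -0.7, 1.2]
width: 0.0002
gripper_force: 0.0
```

```bash
cat >> fit.py <<'E'
def flask(n="top",f=None):
    s=monitor.observe(); p,d,c=snap(n,f); W=cloud(n,p,d,c); x,y,h=W[...,0],W[...,1],W[...,2]
    hsv=cv2.cvtColor(np.ascontiguousarray(p),cv2.COLOR_RGB2HSV)
    k=(d>0)&(abs(x-.53)<.08)&(y>-.4)&(y<.4)&(h>.145)&(h<.168)
    k&=(hsv[...,1]<60)
    return s["t"],s["eef_pos"].round(4),int(k.sum()),x[k].mean().round(4),y[k].mean().round(4),np.percentile(y[k],[2,98]).round(4),np.percentile(x[k],[2,98]).round(4),(p,W,hsv)
E
python3 - <<'E'
from fit import *
for n in("top","side"): print(n,flask(n,f"pics/{n}2.png")[:-1])
a=cv2.imread("pics/top2.png")[100:310,120:400];b=cv2.imread("pics/side2.png")[120:330,180:460]
cv2.imwrite("pics/c2.png",cv2.resize(np.vstack([a,b]),None,fx=1.4,fy=1.4))
E
```

```text
top (4.15, array([0.5458, 0.3464, 0.0602]), 1168, np.float64(0.5397), np.float64(0.1806), array([0.1383, 0.2236]), array([0.497 , 0.5833]))
side (4.2, array([0.546 , 0.3466, 0.0605]), 1229, np.float64(0.5325), np.float64(0.2354), array([0.1344, 0.3672]), array([0.4578, 0.6018]))
```

View pics/c2.png

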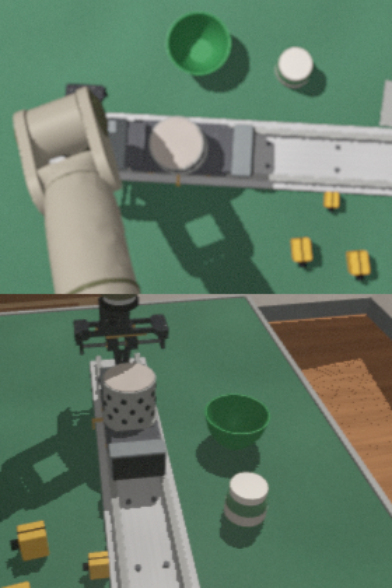

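Emit:
servo_tool(commands=[[[-0.15,0,0],[0,0,0],1],[[-0.15,0,0],[0,0,0],1],[[-0.15,0,0],[0,0,0],1],[[-0.15,0,0],[0,0,0],1],[[-0.15,0,0],[0,0,0],1]])

```text
t: 4.67
eef_pos: [0.5448, 0.3272, 0.0589]
ee_rot: [3.141, -0.0, 1.542]
force: [-0.3, 1.2, 0.4]
width: 0.0006
gripper_force: 0.2
```

Emit:
servo_tool(commands=[[[-0.15,0,0],[0,0,0],1],[[-0.15,0,0],[0,0,0],1],[[-0.15,0,0],[0,0,0],1],[[-0.15,0,0],[0,0,0],1],[[-0.15,0,0],[0,0,0],1]])

```text
t: 5.08
eef_pos: [0.5442, 0.3085, 0.0587]
ee_rot: [-3.142, 0.0, 1.542]
force: [0.6, 0.7, 0.5]
width: 0.0007
gripper_force: 0.1
```

```bash
python3 -c "
from fit import *
print(flask()[:-1])"
```

```text
(5.0833, array([0.5442, 0.3085, 0.0587]), 1167, np.float64(0.5393), np.float64(0.1621), array([0.1193, 0.2054]), array([0.4967, 0.5819]))
```

Emit:
servo_tool(commands=[[[-0.15,0,0],[0,0,0],1],[[-0.15,0,0],[0,0,0],1],[[0,0,0],[0,0,0],1],[[0,0,-0.8],[0,0,0],1],[[0,0,-1],[0,0,0],1]])

```text
t: 5.55
eef_pos: [0.543, 0.301, 0.1025]
ee_rot: [-3.138, 0.001, 1.542]
force: [0.3, 0.3, 0.9]
width: 0.0006
gripper_force: 0.0
```

Emit:
servo_tool(commands=[[[0,0,-1],[0,0,0],1],[[-0.5,0,-1],[0,0,0],1],[[-1,0,-1],[0,0,0],1],[[-1,0,-1],[0,0,0],1],[[-1,0,-0.3],[0,0,0],1]])

```text
t: 5.97
eef_pos: [0.5423, 0.2134, 0.2151]
ee_rot: [3.136, -0.001, 1.543]
force: [1.8, -0.2, -0.3]
width: 0.0003
gripper_force: 0.0
```

```bash
python3 -c "
from fit import *
print(flask()[:-1])"
```

```text
(5.9667, array([0.5423, 0.2134, 0.2151]), 1169, np.float64(0.5374), np.float64(0.0959), array([0.0525, 0.1386]), array([0.4942, 0.5805]))
```

Emit:
servo_tool(commands=[[[-1,0,0],[0,0,0],1],[[-1,0,0],[0,0,0],1],[[-1,0,0],[0,0,0],1],[[-1,0,0],[0,0,0],1],[[-1,0,0],[0,0,0],1]])

```text
t: 6.43
eef_pos: [0.5377, 0.088, 0.211]
ee_rot: [-3.141, -0.0, 1.542]
force: [-0.8, -0.3, -0.5]
width: 0.0008
gripper_force: 0.0
```

Emit:
servo_tool(commands=[[[-1,0,0],[0,0,0],1],[[-1,0,0],[0,0,0],1],[[-1,0,0],[0,0,0],1],[[-1,0,0],[0,0,0],1],[[-1,0,0],[0,0,0],1]])

```text
t: 6.85
eef_pos: [0.5341, -0.037, 0.2111]
ee_rot: [-3.141, -0.0, 1.542]
force: [-0.0, 0.3, -0.3]
width: 0.0005
gripper_force: 0.0
```

Emit:
servo_tool(commands=[[[-1,0,0],[0,0,0],1],[[-1,0,0],[0,0,0],1],[[-1,0,0],[0,0,0],1],[[-1,0,0],[0,0,0],1],[[-1,0,0],[0,0,0],1]])

```text
t: 7.27
eef_pos: [0.5306, -0.162, 0.211]
ee_rot: [-3.141, -0.0, 1.542]
force: [0.9, 0.2, -0.2]
width: 0.0005
gripper_force: 0.0
```

Emit:
servo_tool(commands=[[[-1,0,0],[0,0,0],1],[[-1,0,0.6],[0,0,0],1],[[-0.6,0,1],[0,0,0],1],[[0,0,1],[0,0,0],1],[[0,0,1],[0,0,0],1]])

```text
t: 7.68
eef_pos: [0.5287, -0.2266, 0.1199]
ee_rot: [3.142, -0.0, 1.541]
force: [-0.2, -0.1, -0.5]
width: 0.0003
gripper_force: 0.0
```

```bash
python3 -c "
from fit import *
print(flask(f='pics/t3.png')[:-1])"
```

```text
(7.6833, array([ 0.5287, -0.2266,  0.1199]), 1181, np.float64(0.5343), np.float64(-0.0125), array([-0.0553,  0.03  ]), array([0.4916, 0.5773]))
```

Emit:
servo_tool(commands=[[[-0.35,0,1],[0,0,0],1],[[-0.3,0,1],[0,0,0],1],[[0,0,0.3],[0,0,0],1],[[0,0,0],[0,0,0],1],[[0,0,0],[0,0,0],1]])

```text
t: 8.15
eef_pos: [0.5289, -0.2419, 0.0648]
ee_rot: [3.141, 0.0, 1.542]
force: [-0.2, -0.5, -0.2]
width: 0.0003
gripper_force: 0.0
```

Emit:
servo_tool(commands=[[[0,0,0],[0,0,0],1],[[0,0,0],[0,0,0],1],[[0,0,0],[0,0,0],1],[[0,0,0],[0,0,0],1],[[0,0,0],[0,0,0],1]])

```text
t: 8.57
eef_pos: [0.5286, -0.2421, 0.0642]
ee_rot: [3.141, 0.0, 1.542]
force: [0.4, 1.0, -1.3]
width: 0.0001
gripper_force: 0.0
```

```bash
python3 -c "
from fit import *
r=flask(f='pics/t4.png');print(r[:-1])
p,W,hsv=r[-1];x,y,h=np.moveaxis(W,-1,0)
k=(hsv[...,0]>15)&(hsv[...,0]<30)&(hsv[...,1]>150)&(x>.42)&(x<.48)&(y>-.15)&(y<-.07)&(h>.028)
print(k.sum(),x[k].mean(),y[k].min(),y[k].mean(),y[k].max())"
```

```text
(8.5667, array([ 0.5286, -0.2421,  0.0642]), 1196, np.float64(0.5337), np.float64(-0.0607), array([-0.104 , -0.0164]), array([0.4903, 0.5778]))
84 0.4490952903220445 -0.12405641400163013 -0.11107073223000566 -0.09931763131191963
```

Emit:
servo_tool(commands=[[[0,0,0],[0,0,0],1],[[0,0,0],[0,0,0],1],[[0,0,0],[0,0,0],1],[[0,0,0],[0,0,0],1],[[0,0,0],[0,0,0],1]])

```text
t: 9.03
eef_pos: [0.5284, -0.2421, 0.0637]
ee_rot: [-3.142, -0.0, 1.542]
force: [-0.6, -0.3, -0.2]
width: 0.0005
gripper_force: 0.0
```

Emit:
servo_tool(commands=[[[-0.072,0,0],[0,0,0],1],[[-0.072,0,0],[0,0,0],1],[[-0.072,0,0],[0,0,0],1],[[-0.072,0,0],[0,0,0],1],[[-0.072,0,0],[0,0,0],1]])

```text
t: 9.45
eef_pos: [0.5282, -0.2514, 0.0637]
ee_rot: [3.142, 0.0, 1.542]
force: [-0.1, -0.0, -0.3]
width: 0.0008
gripper_force: 0.0
```

Emit:
servo_tool(commands=[[[-0.072,0,0],[0,0,0],1],[[-0.072,0,0],[0,0,0],1],[[-0.072,0,0],[0,0,0],1],[[-0.072,0,0],[0,0,0],1],[[-0.072,0,0],[0,0,0],1]])

```text
t: 9.87
eef_pos: [0.5279, -0.2603, 0.0637]
ee_rot: [-3.142, -0.0, 1.542]
force: [0.4, 0.4, -0.4]
width: 0.0002
gripper_force: 0.1
```

Emit:
servo_tool(commands=[[[-0.072,0,0],[0,0,0],1],[[-0.072,0,0],[0,0,0],1],[[-0.072,0,0],[0,0,0],1],[[-0.072,0,0],[0,0,0],1],[[-0.072,0,0],[0,0,0],1]])

```text
t: 10.28
eef_pos: [0.5277, -0.2692, 0.0637]
ee_rot: [-3.142, -0.0, 1.542]
force: [0.4, 0.0, 0.5]
width: 0.0003
gripper_force: 0.0
```

```bash
python3 -c "
from fit import *
r=flask(f='pics/t5.png');print(r[:-1])"
```

```text
(10.2833, array([ 0.5277, -0.2692,  0.0637]), 1213, np.float64(0.5325), np.float64(-0.1156), array([-0.2175, -0.0697]), array([0.489 , 0.5795]))
```

Emit:
servo_tool(commands=[[[-0.07,0,0],[0,0,0],1],[[-0.07,0,0],[0,0,0],1],[[-0.07,0,0],[0,0,0],1],[[-0.07,0,0],[0,0,0],1],[[-0.07,0,0],[0,0,0],1]])

```text
t: 10.75
eef_pos: [0.5274, -0.278, 0.0637]
ee_rot: [3.142, 0.0, 1.542]
force: [0.3, -0.0, 0.4]
width: 0.0001
gripper_force: 0.0
```

```bash
python3 - <<'E'
from fit import *
r=flask(f='pics/t6.png');print(r[:-1])
a,b,g=[cv2.imread(f'pics/{n}.png') for n in('t5','t6','t4')]
# image shift of flask/pointer region between t5 and t6, and t4 to t6 (pixels; known scale)
T=a[190:240,290:350]
for q in(a,b):
    m=cv2.matchTemplate(q[190:240,270:380],T,cv2.TM_SQDIFF)[0]; i=int(m.argmin()); 
    print(i, i+.5*(m[i-1]-m[i+1])/(m[i-1]-2*m[i]+m[i+1]))
cv2.imwrite('pics/c6.png',cv2.resize(b[170:270,270:430],None,fx=5,fy=5,interpolation=cv2.INTER_CUBIC))
E
```

```text
(10.75, array([ 0.5274, -0.278 ,  0.0637]), 1207, np.float64(0.5324), np.float64(-0.1162), array([-0.1608, -0.071 ]), array([0.4892, 0.5786]))
20 19.997223
20 20.281412
```

View pics/c6.png

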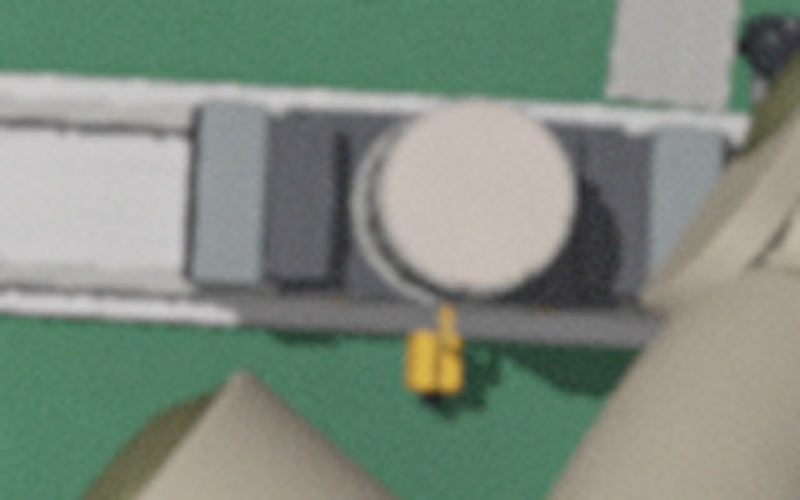

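The pointer is over the plate, about 4 mm past the line (crop pixel 450 against 440), and the trolley is almost at rest. I'm backing the hand off and lifting it.

Emit:
servo_tool(commands=[[[-0.4,0,0],[0,0,0],1],[[-0.2,0,-0.5],[0,0,0],1],[[0,0,-1],[0,0,0],1],[[0,0,-1],[0,0,0],1],[[0,0,-1],[0,0,0],1]])

```text
t: 11.22
eef_pos: [0.5268, -0.2935, 0.1522]
ee_rot: [-3.141, -0.0, 1.542]
force: [-0.2, -1.0, 0.2]
width: 0.0008
gripper_force: 0.0
```

Emit:
servo_tool(commands=[[[0,0,-1],[0,0,0],1],[[0,0,-1],[0,0,0],1],[[0,0,-0.5],[0,0,0],1],[[0,0,0],[0,0,0],1],[[0,0,0],[0,0,0],1]])

```text
t: 11.63
eef_pos: [0.5269, -0.2933, 0.2135]
ee_rot: [3.141, 0.0, 1.542]
force: [-0.6, -0.0, -1.0]
width: 0.001
gripper_force: 0.0
```

```bash
python3 - <<'E'
from fit import *
r=flask(f='pics/t7.png');print(r[:-1])
for _ in range(9): camera("side")
r=flask(f='pics/t8.png');print(r[:-1])
a=cv2.imread('pics/t5.png');T=a[190:240,290:350]
for n in('t6','t7','t8'):
    q=cv2.imread(f'pics/{n}.png');m=cv2.matchTemplate(q[190:240,270:380],T,cv2.TM_SQDIFF)[0]; i=int(m.argmin()); print(i+.5*(m[i-1]-m[i+1])/(m[i-1]-2*m[i]+m[i+1]))
cv2.imwrite('pics/c8.png',cv2.resize(q[170:270,270:430],None,fx=5,fy=5,interpolation=cv2.INTER_CUBIC))
E
```

```text
(11.6333, array([ 0.5269, -0.2933,  0.2135]), 1189, np.float64(0.5312), np.float64(-0.1135), array([-0.1568, -0.071 ]), array([0.4889, 0.574 ]))
(12.1333, array([ 0.527 , -0.2928,  0.2135]), 1192, np.float64(0.5311), np.float64(-0.1134), array([-0.1568, -0.07  ]), array([0.4887, 0.5738]))
20.281412
20.277275
20.281992
```

View pics/c8.png

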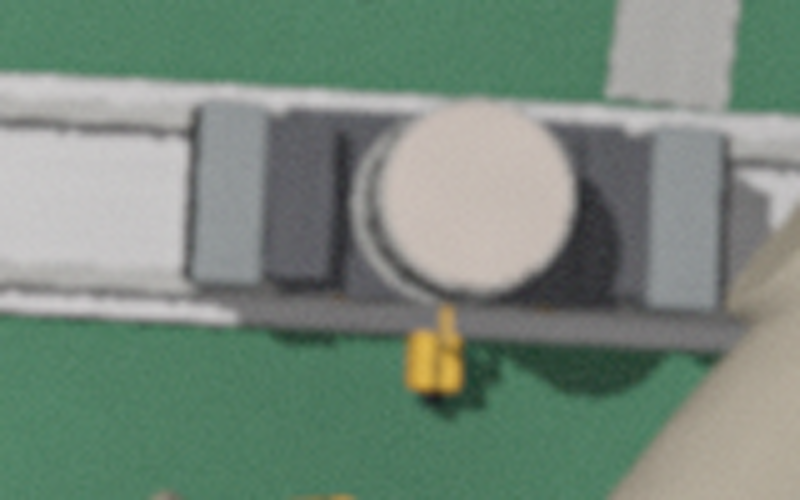

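The trolley has not moved between the last three pictures. The pointer is over the plate, and the hand is clear of the trolley.

```bash
python3 -c "
from bench import job
print(job.close_job())"
```

```text
the job is handed in; nothing more can be done
None
```

The trolley stands still by itself with its brass pointer over the yellow index plate, about 4 mm past the line; it stayed clear of the stop, the arm is clear of it, and the job was handed in at about 12 s of the 26 s allowed (no verdict was returned).

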